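# Slide a test panel under the spring clip

## Task

Load the small white test panel into its wooden holder: hold the long press bar of the spring clip down with one fingertip, so that the clip's foot lifts, and meanwhile push the panel along its channel with the other fingertip, under the foot and right up against the end stop. Then let the bar come up so that the clip grips the panel, and move clear. Only press and push: do not lift the panel off the holder, and leave the other things on the table where they are.

Things in the scene. Friction and masses are not known exactly. Their poses are not given: they have to be found in the camera images.
- holder: Fixed wooden board 190 x 82 mm (own x -132 to 58, y -40 to 42), top at z = 12 mm, on the table. Origin at table height under the clip's mouth, on the channel's centre line; +x: the way the panel goes in, +y: the side of the press bar, z up. Past y = 42 the table is bare (z = 0). Three shaft bearings stand at x -127, -4 and 37, y 31 to 41, tops at z = 22 mm. Offsets below are in this frame, mm.
- channel (a point): Middle of the channel's open end, on the board (x -100, y 0, z 12). Two aluminium guides, tops at z = 19, make a channel 52 mm wide (y -26 to 26) from x -100 to 42.
- stop (a point): Middle of the end stop's face, x = 42, z = 18; the stop is 61 mm wide, top at z = 23. The panel's leading face must come to rest against it.
- panel: Loose flat test panel, plywood with white top, 60 (x) x 48 (y) x 12 mm thick, about 0.06 kg. Origin at the centre of its underside, axes along the holder's, +x leading. Starts flat on the board in the channel (top at z = 24), leading face 5 to 30 mm short of the clip's foot. Fully home its trailing face is at holder x = -18, 18 mm short of the clip's arm.
- panel_front (a point): Middle of the panel's leading (+x) face, 6 mm above its underside.
- clip (a joint): Angle (rad) of the steel spring clip, a rocker on a shaft along holder x at y 36, z 16 mm. 0 at rest, grows as the bar is pressed, ends at 0.45; a spring returns it. Pressed at mid-bar it takes about 2.5 N to start, 6 N at the end. Its foot clears the panel from about 0.13 (at 0.40 by some 10 mm); let go on the panel it rests near 0.11.
- bar (a point): Middle of the clip's press bar, on its upper face, 21 mm out from the shaft. The bar is a flat steel strip, x -122 to -8, y 42 to 75, beside the board. At rest it slopes up outwards by 0.40 rad (18 to 30 mm high); at angle 0.40 it is level, upper face at z = 16 mm. Pressing anywhere along it tilts the whole clip; a fingertip may slide along it.
- foot (a point): Underside of the clip's foot at its front end (x 0, y 0). The foot hangs over the channel's centre line, x 0 to 30, from an arched arm that comes from the shaft (37 mm high at rest, 52 mm pressed). At rest it is 20 mm above the table and so bars the 12 mm panel; the bar must stay pressed for the panel to pass.
- eraser: Bystander: small eraser, 19 x 42 x 12 mm, lying to the right of the holder.
- near_vial_1: Bystander: small corked glass vial, 23 mm across, 55 mm high, standing to the right of the holder.
- peg_1: Bystander: wooden clothes peg, 15 x 72 x 11 mm, lying to the left of the holder.
- stone_2: Bystander: small dark stone, 24 x 28 x 16 mm, to the left of the holder.
- masking_tape: Bystander: roll of tape lying flat, 104 mm across, 25 mm high, farther to the right.
- paint_tube: Bystander: paint tube lying down, 38 x 110 x 27 mm, nearer the robot on the right.
Things that resemble listed ones, but are neither listed nor needed, are in the scene too. There is more than one size of the panel; the job needs the largest.

How it is judged (in metres and radians):
On the way, in this order (a step that is already met when the one before it is completed fails the run):
1. a finger holds the press bar down, the clip's foot well up, while the panel is still in front of it (value of joint clip above 0.17 rad and contact force between the fingers and holder above 0.3 N and x of panel_front in the frame of holder below 0.002 m), for 0.1 s.
2. with the bar still held down by a finger, a finger pushes the panel's leading face in under the foot (value of joint clip above 0.135 rad and contact force between the fingers and holder above 0.3 N and contact force between the fingers and panel above 0.02 N and x of panel_front in the frame of holder above 0.008 m).
At the end, for the whole second after the job is handed in: The panel lies flat in the channel with its leading face within 3.5 mm of the end stop, at rest, and the released clip grips it (clip angle 0.08 to 0.15) (x of panel_front in the frame of holder above 0.0385 m and z of panel in the frame of holder between 0.0095 and 0.0145 m and angle between the x axis of panel and the x axis of holder, either way round below 0.12 rad and value of joint clip between 0.08 and 0.15 rad and linear speed of panel below 0.01 m/s); the robot touches nothing.
It fails at once if the panel is lifted off the board (over 6 mm) or tipped (z of panel in the frame of holder above 0.018 m or angle between panel's own z axis and vertical above 0.2 rad).
It fails at once if a bystander is moved by more than 20 mm (distance of any of eraser, near_vial_1, peg_1, stone_2, masking_tape, paint_tube from where it was at the start of the episode above 0.02 m).
It also fails if it takes over 38 s, if anything falls off the work surface, if the arm or the gripper's body presses on something with over 40 N, if the wrist force passes 120 N, or if a joint passes its speed limit or range.

## Robot

A 6-joint arm with a two-finger parallel gripper is mounted at the origin on the work surface; the furniture and walls round the work are solid. World frame = base frame: x ahead of the robot, y to its left, z up, the work surface at z = 0. Lengths are in mm, angles in degrees, forces in N, time in s.
With the tool pointing down it reaches from about 400 to 825 mm from the base axis. Payload 7 kg.
Tool frame: the origin (TCP) lies at the very end of the fingers, on their centre line; the grasp point (between the pads) lies 19 mm behind it (bot.grip_depth is the distance from the TCP to the grasp point, in mm); z points along the fingers, y is the line along which they close (so a half turn about z gives the same grasp; the last joint's range is limited). The gripper opens to 88 mm and grips with 3 to 60 N. Pads are 19 mm wide; open, the fingers measure 130 mm over their backs; the gripper's body (78 mm by 193 mm) begins 47 mm behind the grasp point.
Start: joints at [86.465, 20.546, 0.682, 0, -70.136, -16.507], TCP at [231.337, 634.097, 226.561] pointing down, gripper open.
Joint ranges: [-176.03, 176.03], [-82.01, 121.73], [-58.28, 71.71], [-173.87, 95.51], [-174.79, -0.11], [-173.66, 173.66]. Speed limits (degrees/s): [136.94, 136.94, 172.46, 180, 180, 180].

## Interface

Orientations are given as a 3x3 rotation matrix whose columns are the frame's x, y, z axes.
In Python, from cell import bot, eyes, hand_in gives the robot as it stands.
- The arm moves only by the tool servo_tool, never from a script. Its argument "deltas" is one flat list of numbers, 7 for each row, row after row: the shift along the world's x, y, z in mm, then the turn, a rotation vector about the world's x, y, z in degrees, then the finger opening in mm, from 0 to 87.6. A call has 1 to 12 rows; each row is the pose to reach, as a shift and turn from the pose commanded when the call began; what a row does not reach only later rows make up. A row lasts 1/12 s, in which the tool goes at most 41.7 mm and 7.16 degrees, less where a joint would pass 70% of its speed; a pose out of reach is approached as far as the arm can. A call with a gripper value outside its range is refused whole. The fingers move at their own pace and stop on an object; the grip force is fixed at half the most. Time passes only in rows, so rows that repeat a pose let the fingers close. It gives the time, the measured TCP pose, the force, the opening and the grip force at its end, in the units of the state.
- bot.state(): the state, without advancing time (a new reading comes with each control period).
- eyes.camera(name): name is "scene" or "side" or "wrist"; returns the picture (420x560x3 uint8, red, green, blue); there is no depth.
- eyes.camera_model(name): a dict with "fx", "fy", "cx", "cy" (pixels), "R" (3x3) and "t" (3): a world point X has camera coordinates R X + t. Camera axes: x right, y down, z forward; pixel columns grow to the right and rows downward; lengths in mm; the calibration is good to about 2 mm. A picture is of the moment at which its call begins: read the wrist's pose just before it. camera_model takes no time and is no camera call; for the wrist camera it gives the pose at the moment of the call.
- hand_in(): hands the job in; it is judged then, once.
The state is a dict: "t": time; "joint_positions": joint angles; "joint_vel": joint speeds; "effort": joint torques, N m; "tcp_pos": TCP position; "eef_rot": TCP orientation; "force": force on the tool from outside, world axes, zero at the start; "moment": the same for the moment, N m; "finger_gap": opening from 0.0 (shut) to 1.0 (fully open); "finger_force": force on a finger pad.
Only numpy, scipy, OpenCV 4.12 (cv2) and the standard library are available. Lean on these libraries where they do the work, as an engineer would, in place of code of your own. Each camera call takes 0.05 s, during which the arm holds its last target. There are 200 camera calls.

## Working session

There is one attempt and no reset: what is moved stays moved. The work goes in short steps, Python scripts to look and compute and a tool call to move; the robot and the scene stay as the last step left them, time stands still between calls to the robot, and variables do not carry over. Pictures are saved under pics/ and viewed, at most 10 in all, crops included, and the job is handed in when it is done.

Besides the shell and the picture viewer there is one more tool, called as name(argument=value, ...) on one line, values as JSON. servo_tool: Moves the arm, as the interface text tells. Its arguments: {"type":"object","properties":{"deltas":{"type":"array"}},"required":["deltas"]}

```bash
mkdir -p pics; python3 - <<'E'
from cell import bot, eyes
import cv2
for n in ["scene","side","wrist"]:
    m=eyes.camera_model(n); im=eyes.camera(n)
    cv2.imwrite(f"pics/{n}0.png",im[:,:,::-1]); print(n,m)
s=bot.state(); print(s)
E
```

```text
scene {'fx': 482.629991056974, 'fy': 482.629991056974, 'cx': 280.00743748041435, 'cy': 203.666382392418, 'R': array([[-0.63761953, -0.77015589,  0.01735605],
       [-0.44370573,  0.34874429, -0.82553174],
       [ 0.62973531, -0.53407614, -0.56408875]]), 't': array([268.29165196, 263.67468284, 745.08935975])}
side {'fx': 423.41006388540774, 'fy': 423.41006388540774, 'cx': 274.3719318538568, 'cy': 207.72390233598344, 'R': array([[ 0.99671657, -0.07869444,  0.01905967],
       [-0.03538169, -0.63503094, -0.771676  ],
       [ 0.07283009,  0.76846789, -0.6357302 ]]), 't': array([-4.95944178e+02,  9.02462322e-01,  9.77307532e+02])}
wrist {'fx': 339.52414216415457, 'fy': 339.52414216415457, 'cx': 277.3577058752428, 'cy': 213.26294167654473, 'R': array([[-3.42782812e-01, -9.39414619e-01,  3.42347406e-04],
       [-9.05829546e-01,  3.30624489e-01,  2.64877860e-01],
       [-2.48943322e-01,  9.04854691e-02, -9.64281910e-01]]), 't': array([675.43550353, -32.38375517, 389.4613245 ])}
{'t': 0.15, 'joint_positions': array([ 8.64638228e+01,  2.05802002e+01,  6.46231926e-01, -1.40905131e-02,
       -7.01348515e+01, -1.65083374e+01]), 'joint_vel': array([-0.00827214, -0.19225772,  0.07637077,  0.00367289, -0.02619238,
        0.01402443]), 'effort': array([-7.95153283e-04, -5.83276284e+01,  2.93292761e+01,  7.00123474e+00,
        8.86210852e-03, -1.02160604e-04]), 'tcp_pos': array([231.24304048, 633.77099374, 225.8631009 ]), 'eef_rot': array([[ 9.39397937e-01, -3.42828561e-01, -3.04935342e-04],
       [-3.42828675e-01, -9.39397198e-01, -1.18456878e-03],
       [ 1.19648606e-04,  1.21732205e-03, -9.99999252e-01]]), 'force': array([-0.14739776, -0.29683557,  0.65165963]), 'moment': array([-0.01777227,  0.03905428, -0.02922957]), 'finger_force': 0.0, 'finger_gap': 0.99816294411458}
```

View pics/scene0.png

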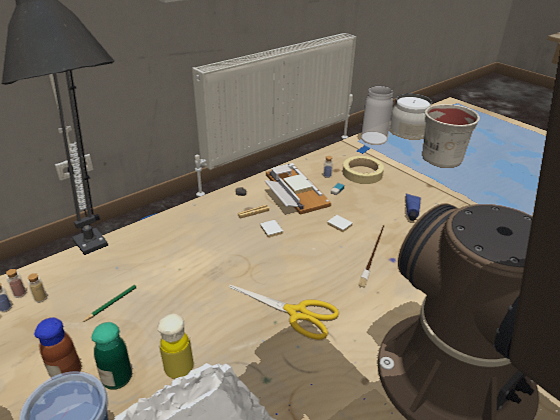

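View pics/side0.png

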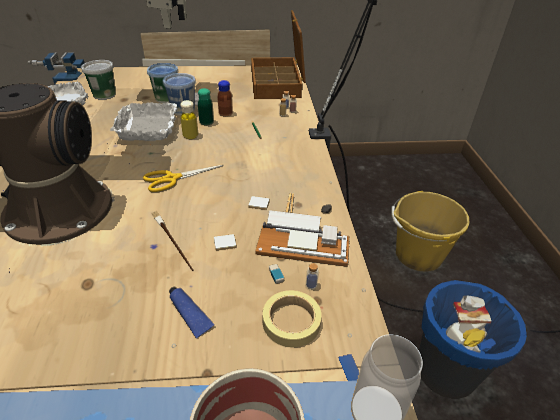

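The scene view shows the holder at about (298,188), and the side view shows it at about (304,238), with a white panel in its channel at (302,240). Two loose white panels lie on the table at side (259,202) and (225,242). The one in the channel fits the description because it sits in the holder and looks largest. I'll confirm that in one enlarged crop of both views.

```bash
python3 - <<'E'
import cv2,numpy as np
a=cv2.imread("pics/side0.png")[190:290,210:360]; b=cv2.imread("pics/scene0.png")[155:245,225:360]
a=cv2.resize(a,(800,533),interpolation=cv2.INTER_CUBIC)
cv2.imwrite("pics/c1.png",a)
b=cv2.resize(b,(800,533),interpolation=cv2.INTER_CUBIC)
cv2.imwrite("pics/c2.png",b)
E
```

```text
(no output)
```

View pics/c1.png

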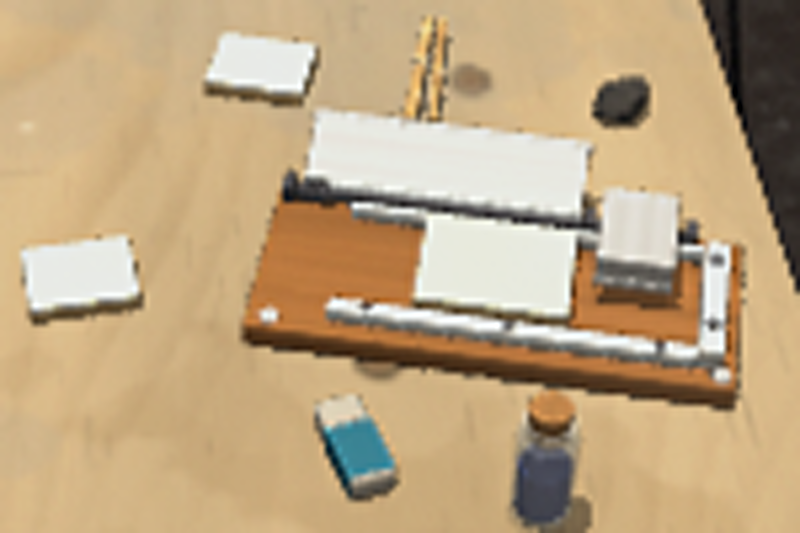

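The crop shows the panel lying in the channel, with crop corners (425,215), (578,228), (572,318) and (415,303). It is clearly larger than the two loose ones, so it is the target. The clip's arm is at (640,240), the press bar spans (317,110) to (593,147), and the stop is at (715,300). Next I fit the holder pose.

```bash
cat > h.py <<'E'
import numpy as np
from scipy.optimize import least_squares
def proj(m,X): 
    c=np.atleast_2d(X)@np.array(m["R"]).T+m["t"]; return np.c_[m["fx"]*c[:,0]/c[:,2]+m["cx"],m["fy"]*c[:,1]/c[:,2]+m["cy"]]
def ray(m,uv,z):
    R=np.array(m["R"]);d=R.T@np.array([(uv[0]-m["cx"])/m["fx"],(uv[1]-m["cy"])/m["fy"],1]);o=-R.T@m["t"];return o+d*(z-o[2])/d[2]
def H(p,X):
    c,s=np.cos(p[2]),np.sin(p[2]);X=np.atleast_2d(X);return np.c_[p[0]+c*X[:,0]-s*X[:,1],p[1]+s*X[:,0]+c*X[:,1],X[:,2]]
def inv(p,W):
    c,s=np.cos(p[2]),np.sin(p[2]);d=W-np.array([p[0],p[1],0]);return np.array([c*d[0]+s*d[1],-s*d[0]+c*d[1],d[2]])
E
python3 - <<'E'
from h import *
from cell import eyes
m=eyes.camera_model("side")
P=np.array([[-132,-40,12],[58,-40,12],[58,42,12],[-122,72,31],[-8,72,31]],float)
C=np.array([[246,326],[738,388],[742,243],[317,110],[593,147]])/5.333+[210,190]
r=least_squares(lambda p:(proj(m,H(p,P))-C).ravel(),[600,-150,0])
p=r.x;print(p,np.degrees(p[2]));print(r.fun.reshape(-1,2).round(1))
for c in [(425,215),(578,228),(572,318),(415,303)]:
    w=ray(m,np.array(c)/5.333+[210,190],24);print(inv(p,w).round(1))
for n,c,z in [("peg",(428,65),8),("stone",(622,100),8),("vialbase",(540,515),0),("eraser",(357,445),10)]:
    print(n,inv(p,ray(m,np.array(c)/5.333+[210,190],z)).round(0))
for X in [(0,0,12),(-65,57,22),(-100,0,12)]: print(H(p,X), np.hypot(*H(p,X)[0,:2]))
E
```

```text
[ 5.81886616e+02 -1.70604995e+02 -2.36915165e-01] -13.574239067151154
[[-0.8  0.3]
 [ 0.6  0.7]
 [ 0.7  0.1]
 [-0.1 -0.3]
 [-0.4 -1.2]]
[-69.9  22.7  24. ]
[-9.2 25.9 24. ]
[ -7.5 -24.6  24. ]
[-67.2 -27.1  24. ]
peg [-83. 138.   8.]
stone [  3. 129.   8.]
vialbase [ -11. -102.    0.]
eraser [-80. -89.  10.]
[[ 581.88661578 -170.60499511   12.        ]] 606.3811491013195
[[532.08047487 -99.94136708  22.        ]] 541.3851758113527
[[ 484.67995325 -147.13448682   12.        ]] 506.5206948350378
```

View pics/c2.png

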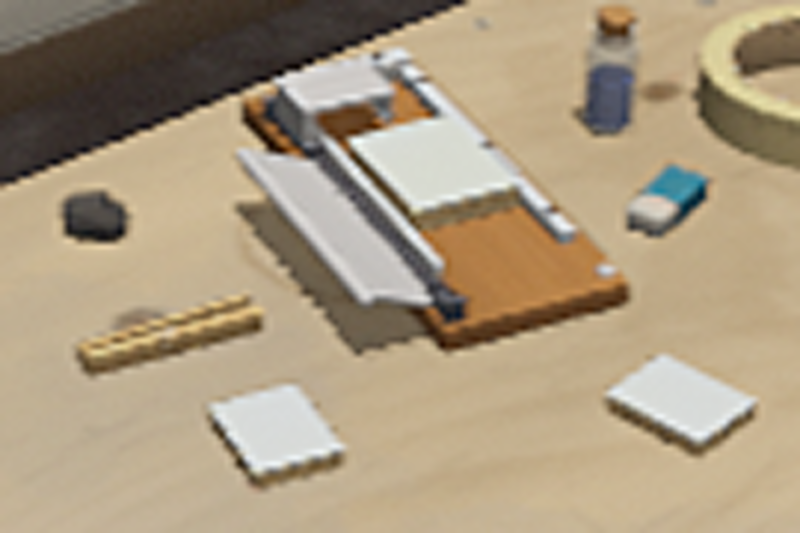

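The second crop agrees with the first: bar on the left, panel in the channel, and peg and stone well clear to the left. The plan is to keep the gripper vertical with the opening at about 36 mm. One finger goes on the bar at y≈57 and the other behind the panel at y≈0, with both tips at z≈17.

```bash
python3 - <<'E'
from h import *
from cell import eyes,bot
m=eyes.camera_model("side")
p=[581.9,-170.6,-0.2369]
print("lamp base",ray(m,(320,132),0),"bottles",ray(m,(224,115),0),ray(m,(205,123),0))
T=H(p,[-88,28.5,110])[0];print("target",T,"shift",T-[231.3,634.1,226.6])
print("cam",-np.array(eyes.camera_model("wrist")["R"]).T@eyes.camera_model("wrist")["t"])
E
```

```text
lamp base [6.60846740e+02 3.23380435e+02 1.13686838e-13] bottles [372.01089883 444.9935246    0.        ] [314.47022639 394.62346505   0.        ]
target [ 503.04649849 -122.2432497   110.        ] shift [ 271.74649849 -756.3432497  -116.6       ]
cam [299.16216435 610.01379482 384.01880862]
```

servo_tool(deltas=[7,-20,0,0,0,0,36,20,-55,0,0,0,0,36,33,-91,0,0,0,0,36,46,-127,0,0,0,0,36,59,-163,0,0,0,1,36,72,-199,0,0,0,2,36,85,-235,0,0,0,3,36,98,-271,0,0,0,4,36,111,-307,0,0,0,5,36,124,-343,0,0,0,6,36,136,-378,0,0,0,6.5,36,148,-412,0,0,0,6.5,36])

```text
t: 1.15
tcp_pos: [379.3, 220.1, 226.7]
eef_rot: [[0.972, -0.233, 0.0], [-0.233, -0.972, 0.0], [0.0, -0.0, -1.0]]
force: [1.6, -0.6, 0.1]
finger_gap: 0.41
finger_force: 0.0
```

servo_tool(deltas=[12,-35,0,0,0,0,36,25,-71,0,0,0,0,36,38,-107,0,0,0,0,36,51,-143,0,0,0,0,36,64,-179,-4,0,0,0,36,76,-214,-12,0,0,0,36,88,-248,-24,0,0,0,36,100,-280,-40,0,0,0,36,110,-306,-60,0,0,0,36,118,-328,-80,0,0,0,36,122,-340,-95,0,0,0,36,124,-344,-105,0,0,0,36])

```text
t: 2.15
tcp_pos: [502.6, -123.8, 119.4]
eef_rot: [[0.972, -0.237, -0.003], [-0.237, -0.972, -0.0], [-0.003, 0.001, -1.0]]
force: [-0.1, -0.0, 0.0]
finger_gap: 0.412
finger_force: 0.0
```

servo_tool(deltas=[0,0,-5,0,0,0,36,0,0,-5,0,0,0,36,0,0,-5,0,0,0,36])

```text
t: 2.4
tcp_pos: [503.5, -121.3, 117.0]
eef_rot: [[0.972, -0.233, 0.0], [-0.233, -0.972, -0.0], [0.0, -0.0, -1.0]]
force: [0.0, -0.1, 0.6]
finger_gap: 0.411
finger_force: 0.0
```

```bash
python3 - <<'E'
from h import *
from cell import eyes,bot
import cv2
s=bot.state();m=eyes.camera_model("wrist");im=eyes.camera("wrist")
np.savez("w1.npz",**{k:np.array(v) for k,v in m.items()})
cv2.imwrite("pics/w1.png",cv2.resize(im[:,:,::-1],(800,600),interpolation=cv2.INTER_CUBIC))
print(s["t"],s["tcp_pos"],s["eef_rot"],s["force"],s["finger_gap"]*88)
p=[581.9,-170.6,-0.2369]
for X in [(-132,-40,12),(58,-40,12),(-8,24,24),(-8,-24,24),(-68,-24,24),(-122,72,31),(-8,72,31)]: print(X,(proj(m,H(p,X))[0]*10/7).round())
E
```

```text
2.4 [ 503.45391629 -121.29095085  117.03976401] [[ 9.72375383e-01 -2.33422339e-01  3.53979530e-04]
 [-2.33422335e-01 -9.72375447e-01 -5.47654874e-05]
 [ 3.56984492e-04 -2.93741166e-05 -9.99999936e-01]] [ 0.0054223  -0.12216222  0.59998371] 36.145550182118235
(-132, -40, 12) [516. 377.]
(58, -40, 12) [543.  13.]
(-8, 24, 24) [410. 155.]
(-8, -24, 24) [507. 155.]
(-68, -24, 24) [500. 274.]
(-122, 72, 31) [320. 374.]
(-8, 72, 31) [310. 155.]
```

View pics/w1.png

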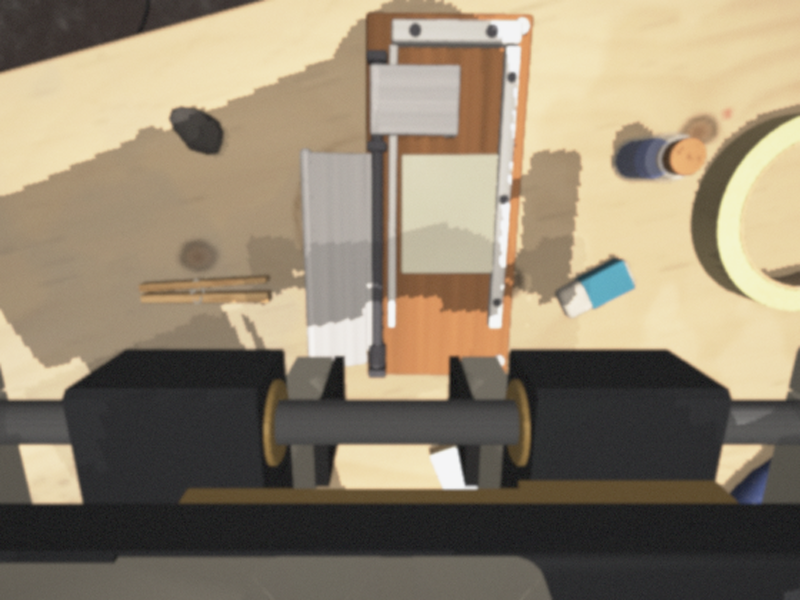

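The wrist view shows the board corners at (369,13), (533,15), (508,374) and (368,376). The panel corners are (402,154), (497,154), (494,273) and (401,273), and the outer corner of the bar is (303,150). I'll refit the pose from this view.

```bash
python3 - <<'E'
from h import *
m=dict(np.load("w1.npz"))
P=np.array([[58,42,12],[58,-40,12],[-132,-40,12],[-132,42,12],[-8,72,31],[-100,26,19],[-100,-26,19]],float)
C=np.array([[369,13],[533,15],[508,374],[368,376],[303,150],[397,327],[490,328]])*.7
r=least_squares(lambda p:(proj(m,H(p,P))-C).ravel(),[580,-170,-.237],loss="soft_l1")
p=r.x;print(p,np.degrees(p[2]));print((proj(m,H(p,P))-C).round(1))
for c in [(402,154),(497,154),(494,273),(401,273)]: print(inv(p,ray(m,np.array(c)*.7,24)).round(1))
print("tcp in holder",inv(p,np.array([503.45,-121.29,117])))
for x in (-88,-27.5): print(x,H(p,[x,28.5,17])[0]-[503.45,-121.29,117.04])
E
```

```text
[ 5.83083941e+02 -1.67466863e+02 -2.48187912e-01] -14.220119867807119
[[-1.2 -1.4]
 [ 2.9 -1.2]
 [ 0.1  2.2]
 [ 0.2 -0.4]
 [-0.   1.3]
 [-0.5  0.4]
 [-0.   0.5]]
[-8.1 24.3 24. ]
[ -7.5 -22.7  24. ]
[-67.5 -25.1  24. ]
[-68.1  23.9  24. ]
tcp in holder [-88.5371344   25.20006232 117.        ]
-88 [   1.33129858    3.0668789  -100.04      ]
-27.5 [  59.97752706  -11.79481295 -100.04      ]
```

The two fits agree to about 3 mm. The finger front is about 11 mm behind the panel's trailing face, so I can descend and press the bar.

servo_tool(deltas=[0,1,-12,0,0,0,36,0.5,2,-30,0,0,0,36,0.5,2,-48,0,0,0,36,0.5,2,-64,0,0,0,36,0.5,2,-76,0,0,0,36,0.5,2,-82,0,0,0,36,0.5,2,-86,0,0,0,36,0.5,2,-88,0,0,0,36,0.5,2,-88,0,0,0,36])

```text
t: 3.2
tcp_pos: [504.3, -119.6, 29.1]
eef_rot: [[0.972, -0.234, 0.001], [-0.234, -0.972, 0.0], [0.001, -0.0, -1.0]]
force: [0.1, -0.9, 0.9]
finger_gap: 0.413
finger_force: 0.0
```

servo_tool(deltas=[0,0,-2,0,0,0,36,0,0,-4,0,0,0,36,0,0,-6,0,0,0,36,0,0,-8,0,0,0,36,0,0,-10,0,0,0,36,0,0,-11,0,0,0,36,0,0,-11,0,0,0,36,0,0,-11,0,0,0,36])

```text
t: 3.87
tcp_pos: [504.6, -119.7, 17.9]
eef_rot: [[0.972, -0.234, 0.001], [-0.234, -0.972, 0.0], [0.001, -0.0, -1.0]]
force: [1.0, 3.9, 5.5]
finger_gap: 0.411
finger_force: 2.4
```

```bash
python3 - <<'E'
from cell import eyes,bot
import cv2,numpy as np
a=eyes.camera("side")[195:275,250:360,::-1];b=eyes.camera("scene")[155:235,250:360,::-1]
cv2.imwrite("pics/s2.png",np.hstack([cv2.resize(i,(400,500) if 0 else (400,291),interpolation=cv2.INTER_CUBIC) for i in (a,b)]))
s=bot.state();print(s["force"],s["moment"],s["tcp_pos"],s["finger_force"])
E
```

```text
[1.87530172 3.56023652 6.41109026] [ 1.30413028 -0.42152589  0.0017403 ] [ 504.5959226  -119.67796048   17.90620711] 2.342215043026954
```

View pics/s2.png

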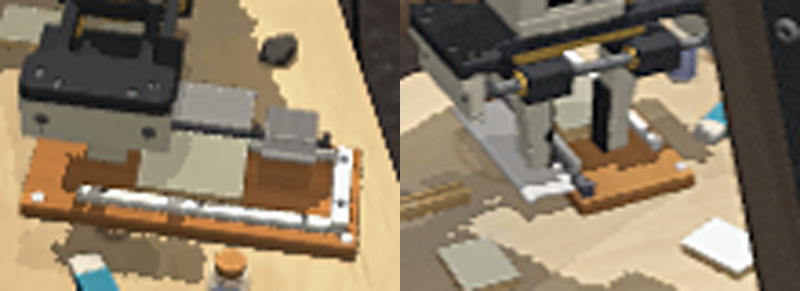

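The bar is pressed and the clip is up. The free finger is in the channel behind the panel. Now I push along holder +x, direction (0.97, -0.24).

servo_tool(deltas=[3.9,-1,0,0,0,0,36,7.8,-1.9,0,0,0,0,36,11.6,-2.9,0,0,0,0,36,15.5,-3.8,0,0,0,0,36,19.4,-4.8,0,0,0,0,36,23.3,-5.8,0,0,0,0,36,27.2,-6.7,0,0,0,0,36,31,-7.7,0,0,0,0,36,34.9,-8.6,0,0,0,0,36,38.8,-9.6,0,0,0,0,36])

```text
t: 4.8
tcp_pos: [540.3, -129.9, 17.0]
eef_rot: [[0.972, -0.235, -0.005], [-0.235, -0.972, -0.0], [-0.004, 0.001, -1.0]]
force: [-4.0, 0.9, 6.3]
finger_gap: 0.411
finger_force: 3.2
```

servo_tool(deltas=[3,-0.7,0,0,0,0,36,6,-1.5,0,0,0,0,36,9,-2.2,0,0,0,0,36,12,-3,0,0,0,0,36,14,-3.4,0,0,0,0,36,15.5,-3.8,0,0,0,0,36,15.5,-3.8,0,0,0,0,36])

```text
t: 5.38
tcp_pos: [556.0, -133.8, 17.0]
eef_rot: [[0.972, -0.235, -0.004], [-0.235, -0.972, -0.0], [-0.004, 0.001, -1.0]]
force: [-4.2, 0.4, 5.6]
finger_gap: 0.413
finger_force: 2.8
```

servo_tool(deltas=[1.5,-0.4,0,0,0,0,36,3,-0.7,0,0,0,0,36,4.5,-1.1,0,0,0,0,36,5,-1.2,0,0,0,0,36,5,-1.2,0,0,0,0,36])

```text
t: 5.8
tcp_pos: [560.5, -134.9, 17.0]
eef_rot: [[0.972, -0.235, -0.005], [-0.235, -0.972, -0.0], [-0.005, 0.001, -1.0]]
force: [-4.9, 0.9, 5.3]
finger_gap: 0.414
finger_force: 3.6
```

```bash
python3 - <<'E'
from h import *
from cell import eyes,bot
import cv2
s=bot.state();print(s["force"],s["tcp_pos"]);
for p in ([583.1,-167.5,-.2482],[581.9,-170.6,-.2369]):print(inv(p,s["tcp_pos"]))
m=eyes.camera_model("wrist");np.savez("w2.npz",**{k:np.array(v) for k,v in m.items()})
a=eyes.camera("side")[195:275,250:360,::-1];b=eyes.camera("wrist")[:300,100:500,::-1]
cv2.imwrite("pics/s3.png",np.vstack([cv2.resize(i,(800,300) if 0 else (412,300),interpolation=cv2.INTER_CUBIC) for i in (a,b)]))
E
```

```text
[-4.87746278  0.88523618  5.30705598] [ 560.51111406 -134.88164077   16.95245647]
[-29.90968653  26.06963326  16.95245647]
[-29.17425222  29.70098711  16.95245647]
```

View pics/s3.png

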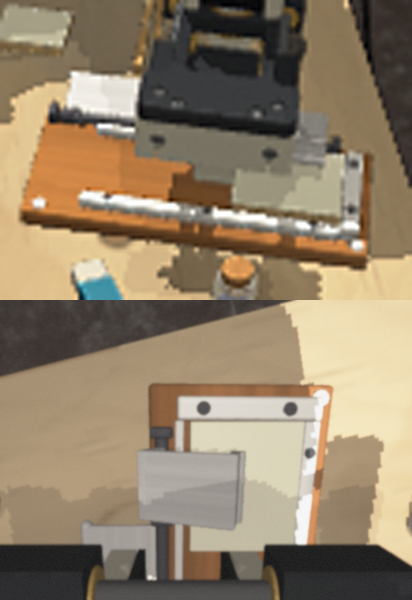

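The panel is under the foot and its front edge is about 2 mm or less from the stop. I'll keep going in small steps until the force rises.

servo_tool(deltas=[1,-0.2,0,0,0,0,36,2,-0.5,0,0,0,0,36,3,-0.7,0,0,0,0,36,3,-0.7,0,0,0,0,36])

```text
t: 6.23
tcp_pos: [560.9, -135.1, 16.7]
eef_rot: [[0.972, -0.236, -0.009], [-0.236, -0.972, 0.0], [-0.009, 0.002, -1.0]]
force: [-12.5, 6.7, 12.4]
finger_gap: 0.409
finger_force: 8.5
```

servo_tool(deltas=[1,-0.2,0,0,0,0,36,2,-0.5,0,0,0,0,36,2,-0.5,0,0,0,0,36])

```text
t: 6.48
tcp_pos: [561.0, -135.3, 16.5]
eef_rot: [[0.972, -0.236, -0.012], [-0.236, -0.972, 0.001], [-0.012, 0.002, -1.0]]
force: [-18.0, 9.8, 18.8]
finger_gap: 0.411
finger_force: 11.8
```

The TCP has stopped and the push force has risen, so the panel is against the stop. I back off along -x with the bar still held, then raise.

servo_tool(deltas=[-3,0.7,0,0,0,0,36,-6,1.5,0,0,0,0,36,-9,2.2,0,0,0,0,36,-12,3,0,0,0,0,36,-14,3.4,0,0,0,0,36,-14,3.4,0,0,0,0,36])

```text
t: 6.98
tcp_pos: [554.5, -132.3, 18.0]
eef_rot: [[0.972, -0.234, 0.001], [-0.234, -0.972, -0.0], [0.001, -0.0, -1.0]]
force: [2.7, -1.0, 4.4]
finger_gap: 0.409
finger_force: 2.4
```

```bash
python3 - <<'E'
from h import *
from cell import eyes,bot
import cv2
s=bot.state();print(s["force"],s["tcp_pos"])
a=eyes.camera("side")[205:275,280:360,::-1];b=eyes.camera("wrist")[:300,150:450,::-1]
cv2.imwrite("pics/s4.png",np.hstack([cv2.resize(a,(400,350),interpolation=cv2.INTER_CUBIC),cv2.resize(b,(350,350),interpolation=cv2.INTER_CUBIC)]))
E
```

```text
[ 2.67026739 -1.04899653  4.42645727] [ 554.5443555  -132.31276215   17.9606095 ]
```

View pics/s4.png

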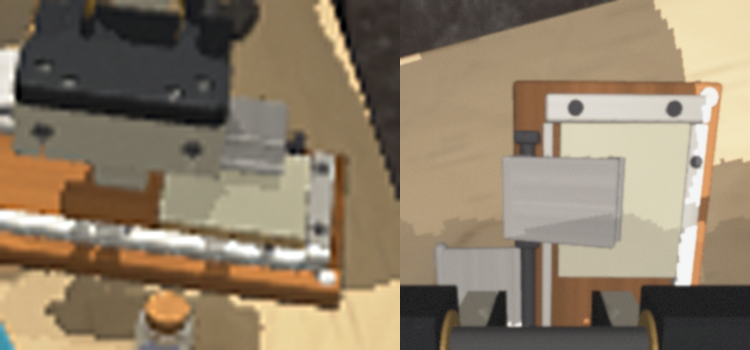

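The panel's front edge (wrist 560–690, row 122) touches the stop bar, and the finger has a clear gap behind the panel. Now I release the bar.

servo_tool(deltas=[0,0,2,0,0,0,36,0,0,4,0,0,0,36,0,0,6,0,0,0,36,0,0,9,0,0,0,36,0,0,13,0,0,0,36,0,0,20,0,0,0,36,0,0,30,0,0,0,36,0,0,45,0,0,0,36,0,0,60,0,0,0,36,0,0,80,0,0,0,36,-20,5,95,0,0,0,36,-30,7,100,0,0,0,36])

```text
t: 8.08
tcp_pos: [524.0, -125.1, 120.4]
eef_rot: [[0.972, -0.234, 0.003], [-0.234, -0.972, 0.0], [0.003, -0.001, -1.0]]
force: [-0.6, -0.1, 0.7]
finger_gap: 0.414
finger_force: 0.0
```

servo_tool(deltas=[-20,5,5,0,0,0,36,-40,10,10,0,0,0,36,-40,10,10,0,0,0,36,-40,10,10,0,0,0,36,-40,10,10,0,0,0,36])

```text
t: 8.5
tcp_pos: [484.5, -115.2, 128.0]
eef_rot: [[0.972, -0.234, 0.001], [-0.234, -0.972, 0.0], [0.001, -0.0, -1.0]]
force: [0.5, -0.2, 1.2]
finger_gap: 0.411
finger_force: 0.0
```

```bash
python3 - <<'E'
from h import *
from cell import eyes,bot
import cv2
s=bot.state();print(s["t"],s["force"],s["tcp_pos"])
a=eyes.camera("side")[205:275,280:360,::-1];b=eyes.camera("wrist")[:250,150:450,::-1]
cv2.imwrite("pics/s5.png",np.hstack([cv2.resize(a,(350,306),interpolation=cv2.INTER_CUBIC),cv2.resize(b,(367,306),interpolation=cv2.INTER_CUBIC)]))
E
```

```text
8.5 [ 0.45545083 -0.21291453  1.17941454] [ 484.48617117 -115.24415455  127.9942796 ]
```

View pics/s5.png

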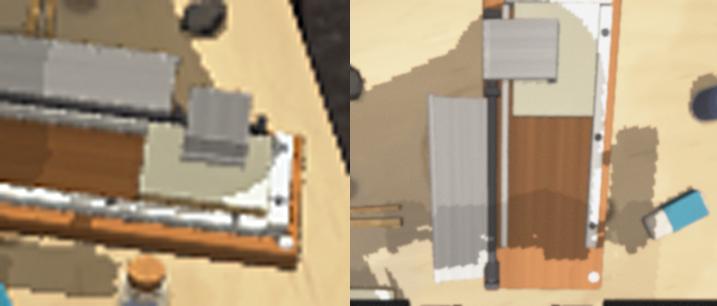

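The panel is against the stop (the curve on it is only a shadow edge), the clip's foot rests on it, and the arm is clear, so I'm handing in.

```bash
python3 -c "
from cell import hand_in
print(hand_in())"
```

```text
the job is handed in; nothing more can be done
None
```

The panel is pushed home against the end stop with the released clip resting on it and the arm clear; I handed the job in after about 8.5 s of robot time, and no verdict came back.

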